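# Ready the annealing pan and set the gas tap

## Robot

A 6-joint arm with a two-finger parallel gripper is mounted at the origin on the work surface. World frame = base frame: x ahead of the robot, y to its left, z up, the work surface at z = 0. Lengths are in m, angles in rad, forces in N, time in s.
With the tool pointing down it reaches from about 0.375 to 0.9 m from the base axis. Payload 3.1 kg.
Tool frame: the origin (TCP) lies at the very end of the fingers, on their centre line; the grasp point (between the pads) lies 19 mm behind it (manip.pinch_z is the distance from the TCP to the grasp point, in m); z points along the fingers, y is the line along which they close (so a half turn about z gives the same grasp; the last joint's range is limited). The gripper opens to 85 mm and grips with 20 to 120 N. Pads are 22 mm wide; open, the fingers measure 114 mm over their backs; the gripper's body (76 mm by 85 mm) begins 54 mm behind the grasp point. The pads swing forward as they close: fully open they stand 13 mm farther back than shut.
Start: joints at [-1.363, 0.527, 1.433, -0, 1.181, -0.178], TCP at [0.235, -0.579, 0.231] pointing down, gripper open.
Joint ranges: [-3.08, 3.08], [-0.75, 2.2], [0.22, 2.44], [-1.43, 4.57], [0, 2.65], [-2.85, 2.85]. Speed limits (rad/s): [2.79, 2.79, 3.14, 3.14, 3.14, 3.14].

## Interface

Orientations are given as a unit quaternion [x, y, z, w].
In Python, from station import manip gives the robot as it stands.
- The arm moves only by the tool servo_tool, never from a script. Its argument "commands" is one flat list of numbers, 7 for each row, row after row: the shift along the tool's x, y, z each as a share of 500 mm, from -1 to 1, then the turn, a rotation vector about the tool's x, y, z each as a share of 360 degrees, from -1 to 1, then the opening, from -1 (shut) to 1 (fully open). In form: [dx, dy, dz, rx, ry, rz, claw, dx, dy, dz, rx, ry, rz, claw, ...]. A call has 1 to 12 rows; each row shifts and turns the commanded pose from where the row before left it, along the tool's axes as they then stand; what a row does not reach is not made up. A row lasts 1/12 s, in which the tool goes at most 41.7 mm and 7.16 degrees, less where a joint would pass 70% of its speed; a pose out of reach is approached as far as the arm can. A call with a number of a shift or a turn outside -1 to 1 is refused whole. A call with a gripper value outside its range is refused whole. The fingers move at their own pace and stop on an object; "force" is the grip in N (left out, the last holds). Time passes only in rows, so rows that do not move let the fingers close. It gives the time, the measured TCP pose, the force, the opening and the grip force at its end, in the units of the state.
- manip.sense(): the state, without advancing time (a new reading comes with each control period).
- manip.snapshot(name): name is "scene" or "top" or "wrist"; returns a dict with "img" (400x640x3 uint8, red, green, blue), "mtx" (3x3 intrinsics, pixels), "world_to_cam" (4x4, takes a point from world to camera coordinates). Camera axes: x right, y up, looking along -z (the intrinsics and any distortion apply to the point x, -y, -z); pixel columns grow to the right and rows downward; lengths in m; the calibration is good to about 2 mm. A picture is of the moment at which its call begins. There is no depth.
- manip.sign_off(): hands the job in; it is judged then, once.
Trained networks look in a picture, given as the dict that the camera call returned (one of the last four; its "shot" number tells which), for a name from the list of things; names that differ only in an ending like _2 or _b are one class to them, and where a whole thing is asked for, a point or a joint stands for the part that bears it (a point fixed in the world has none). Each returns a list of dicts, best first, with "conf" (0 to 1); they miss things now and then, are a little off and sometimes report something else, mostly with a low value. They report only what shows in the picture. A call takes as long as a camera call. They do not tell look-alikes from the thing itself.
- manip.look_for(picture, query): "box" ([left, top, width, height] in pixels, round what is visible of it).
- manip.silhouettes(picture, query): "pixels" (400x640 bool, what is visible of it) and "box" ([left, top, width, height] in pixels, round what is visible of it).
The state is a dict: "t": time; "q": joint angles; "qd": joint speeds; "tau": joint torques, N m; "tcp_pos": TCP position; "tool_rot": TCP orientation; "force": force on the tool from outside, world axes, zero at the start; "ft_torque": the same for the moment, N m; "finger_gap": opening from 0.0 (shut) to 1.0 (fully open); "gripper_force": force on a finger pad.
Only numpy, scipy, OpenCV 4.12 (cv2) and the standard library are available. Lean on these libraries where they do the work, as an engineer would, in place of code of your own. Each camera call takes 0.05 s, during which the arm holds its last target. There are 200 camera calls.

## Task

Get the soldering corner ready: first slide the round annealing pan, with the crucible left standing in it, along the bench until it sits wholly on the bright disc under the torch, without lifting or tipping it. Only then turn the red gas handle until it lies straight above the green-tipped pointer, and let go. Leave the blue tap and the other things on the bench as they are.

Things in the scene. Friction and masses are not known exactly. Their poses are not given: they have to be found in the camera images.
- pan: round steel annealing pan, loose, 0.4 to 0.8 kg, 132 mm across at the foot and 140 mm at the rim, 30 mm high, wall 4 mm; a terracotta firebrick fills it to 20 mm. Origin: centre of its underside
- crucible: white ceramic crucible (a small cup), 52 mm across at the rim, 45 mm tall, standing loose on the firebrick in the middle of the pan. Origin: centre of its underside; z is its upright axis
- disc (a point): centre of the bright metal disc, 180 mm across, inlaid flush with the bench under the bench torch. The torch is fixed: in the disc's frame its foot (90 mm across) and 215 mm tall post stand at (0.155, 0.075) m, its barrel slopes up and away to (0.22, 0.108), 252 mm up, and its nozzle ends at (0.098, 0.046), 148 mm up
- gas_axis (a point): on the vertical turning axis of the RED handled gas tap, 125 mm above the bench (mid-height of the handle). The tap is fixed: flange 68 mm across, brass body 76 mm high along its x axis, copper outlet pipe down at x = +75 mm. Its y axis is the direction of the closed handle
- gas_grip (a point): grip point of the red handle, 85 mm from the turning axis, at mid-height (125 mm up). The handle is a bar 14 mm wide and 22 mm tall (114 to 136 mm up), reaching 115 mm from the axis along this point's y axis (outward)
- gas_handle (a joint): turn of the red handle, rad: 0 closed (along the tap's y), growing anticlockwise seen from above to a stop at 1.62; stiff (about 0.22 N m), stays where left
- pointer: fixed steel pointer with a green tip, under the red handle on the same turning axis, set at the wanted opening. Origin: on the turning axis at bench level; its y axis runs outward along the pointer. Strip 82 to 86 mm up; green tip 16 mm wide, from 119 to 153 mm from the axis, 80 to 90 mm up. The handle is at the setting when it lies straight above the pointer
- oxygen_grip (a point): grip point of the BLUE handle of the other, otherwise identical tap (no pointer), 85 mm from its turning axis, 125 mm up, y outward along the handle
- oxygen_handle (a joint): turn of the blue handle, rad, 0 closed, growing anticlockwise
- flux_jar: bystander: amber glass flux jar, 64 mm across, 75 mm tall, loose. Origin: centre of its underside
- glass_jar: bystander: clear glass jar with steel cap, 60 mm across, 80 mm tall, loose. Origin: centre of its underside
- bench_block: bystander: steel bench block 80 x 80 x 25 mm, loose. Origin: centre of its underside
- charcoal: bystander: black charcoal soldering block 50 x 90 x 30 mm, loose. Origin: centre of its underside
- hammer: bystander: hammer, 220 mm long, lying along its x, loose. Origin: under its middle
- file: bystander: flat file with a wooden handle, 205 mm long, lying along its x, loose. Origin: under it, near its middle
- spool: bystander: brass spool, 60 mm across, 58 mm tall, loose. Origin: centre of its underside
There are look-alikes about, which are no part of the job. What is shaped like the crucible but turquoise is not meant.

How it is judged:
By the outcome, as a careful person would: the job done as asked, in the order asked, and still so for the second after the job is handed in, with the robot touching nothing.
It also fails if it takes over 58 s, if anything falls off the work surface, if the arm or the gripper's body presses on something with over 40 N, if the wrist force passes 120 N, or if a joint passes its speed limit or range.

## Working session

There is one attempt and no reset: what is moved stays moved. The work goes in short steps, Python scripts to look and compute and a tool call to move; the robot and the scene stay as the last step left them, time stands still between calls to the robot, and variables do not carry over. Pictures are saved under pics/ and viewed, at most 12 in all, crops included, and the job is handed in when it is done.

Besides the shell and the picture viewer there is one more tool, called after "Request:" as name(argument=value, ...), one argument or row to a line, values as JSON. servo_tool: Moves the arm, as the interface text tells. Its arguments: {"type":"object","properties":{"commands":{"type":"array"},"force":{"type":"number"}},"required":["commands"]}

```bash
ls; mkdir -p pics
cat > h.py <<'E'
import numpy as np, cv2
from station import manip
def proj(s,P):
    P=np.atleast_2d(P); c=(s["world_to_cam"]@np.c_[P,np.ones(len(P))].T).T[:,:3]
    p=(s["mtx"]@np.c_[c[:,0],-c[:,1],-c[:,2]].T).T
    return p[:,:2]/p[:,2:]
def unproj(s,uv,z):
    uv=np.atleast_2d(uv).astype(float); W=np.linalg.inv(s["world_to_cam"])
    d=(np.linalg.inv(s["mtx"])@np.c_[uv,np.ones(len(uv))].T).T
    d=np.c_[d[:,0],-d[:,1],-d[:,2]]@W[:3,:3].T; o=W[:3,3]
    return o+d*((z-o[2])/d[:,2])[:,None]
def save(s,n): cv2.imwrite("pics/"+n,s["img"][:,:,::-1])
E
python3 - <<'E'
from h import *
for n in("scene","top"):
    s=manip.snapshot(n); save(s,n+"0.png"); print(n,{k:(v if k!='img' else 0) for k,v in s.items() if k in('shot','mtx')}, s.keys(), np.linalg.inv(s["world_to_cam"])[:3,3])
    for q in("pan","crucible","gas_grip","pointer","oxygen_grip","flux_jar","glass_jar","bench_block","charcoal","hammer","file","spool"):
        print(q,[(np.round(d["box"]).tolist(),round(d["conf"],2)) for d in manip.look_for(s,q)[:3]])
print(manip.sense())
E
```

```text
pics
scene {'mtx': array([[377.42979055,   0.        , 310.44551697],
       [  0.        , 377.42979055, 199.09325167],
       [  0.        ,   0.        ,   1.        ]]), 'shot': 1} dict_keys(['img', 'mtx', 'world_to_cam', 'shot']) [1.25986782 0.41990132 0.819122  ]
pan [([250.0, 166.0, 44.0, 35.0], 0.9)]
crucible [([264.0, 166.0, 13.0, 18.0], 0.71), ([234.0, 154.0, 16.0, 14.0], 0.59), ([445.0, 237.0, 64.0, 21.0], 0.54)]
gas_grip [([448.0, 239.0, 61.0, 21.0], 0.73)]
pointer [([443.0, 220.0, 32.0, 40.0], 0.45)]
oxygen_grip [([383.0, 195.0, 49.0, 21.0], 0.72)]
flux_jar [([228.0, 198.0, 19.0, 32.0], 0.84)]
glass_jar [([386.0, 270.0, 28.0, 46.0], 0.96), ([229.0, 248.0, 72.0, 55.0], 0.35)]
bench_block [([310.0, 289.0, 42.0, 39.0], 0.83)]
charcoal [([355.0, 187.0, 31.0, 20.0], 0.77)]
hammer [([446.0, 238.0, 61.0, 21.0], 0.3)]
file [([204.0, 140.0, 32.0, 35.0], 0.8), ([384.0, 196.0, 50.0, 24.0], 0.29)]
spool [([203.0, 192.0, 14.0, 19.0], 0.73)]
top {'mtx': array([[381.58950301,   0.        , 312.62435484],
       [  0.        , 381.58950301, 198.49930892],
       [  0.        ,   0.     
[... 966 characters left out ...]
20.0, 22.0], 0.57)]
{'t': 1.3, 'q': array([-1.36350196e+00,  5.27518561e-01,  1.43271539e+00,  1.72031411e-05,
        1.18139469e+00, -1.78502879e-01]), 'qd': array([-0.00084961, -0.00130554,  0.00212566, -0.00028214, -0.00087974,
        0.00070485]), 'tau': array([-1.02738602e-03, -4.42330456e+01, -1.78417718e+01, -2.84379639e-04,
        8.57031482e-04, -5.25950696e-06]), 'tcp_pos': array([ 0.23521013, -0.57902028,  0.23129407]), 'tool_rot': array([ 9.81453305e-01,  1.91701354e-01,  7.69769253e-06, -1.81082142e-05]), 'force': array([ 1.07674091, -0.22933149, -0.34518672]), 'ft_torque': array([ 0.05205697,  0.01564284, -0.05435579]), 'gripper_force': 0.0, 'finger_gap': 0.9944525697611771}
```

View pics/top0.png

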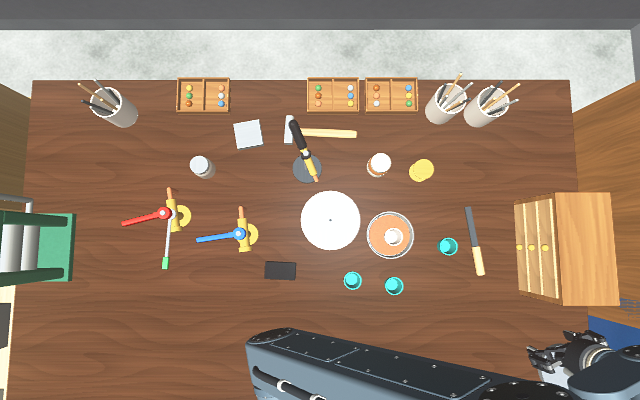

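View pics/scene0.png

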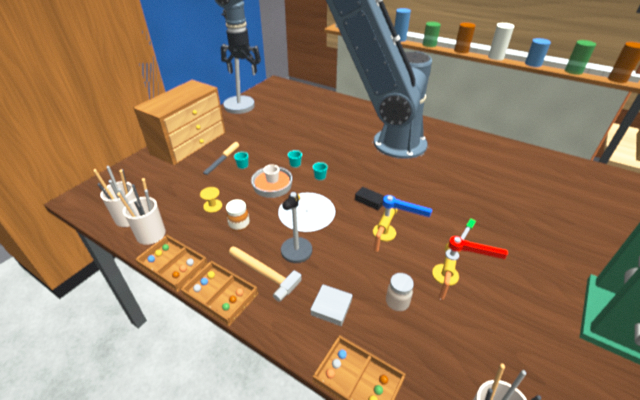

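```bash
cat > m.py <<'E'
from h import *
def mask(s,lo,hi):return cv2.inRange(cv2.cvtColor(s["img"],cv2.COLOR_RGB2HSV),np.array(lo),np.array(hi))
def big(m):
    n,l,st,c=cv2.connectedComponentsWithStats(m); i=1+np.argmax(st[1:,4]); return (l==i),st[i].tolist()
E
python3 - <<'E'
from m import *
for n in("top","scene"):
    s=manip.snapshot(n); print(n)
    x,y=(280,180) if n=="top" else (270,185)
    roi=np.zeros((400,640),np.uint8)
    roi[180:258,290:368]=255 
    if n=="scene": roi[:]=0; roi[185:235,272:345]=255
    d,st=big(mask(s,(0,0,225),(180,25,255))&roi)
    P=unproj(s,np.argwhere(d)[:,::-1],0.0); hull=cv2.minEnclosingCircle(P[:,:2].astype(np.float32)); print("disc",st,hull,P.mean(0).round(4))
    # pan silhouette
    for q,z in(("pan",.03),("crucible",.065),("gas_grip",.136),("pointer",.086)):
        for r in manip.silhouettes(s,q)[:2]:
            m=r["pixels"]; P=unproj(s,np.argwhere(m)[:,::-1],z)[:,:2].astype(np.float32)
            print(q,round(r["conf"],2),r["box"],m.sum(),"circ",np.round(cv2.minEnclosingCircle(P)[0],4),round(cv2.minEnclosingCircle(P)[1],4),"rect",cv2.minAreaRect(P))
    for nm,lo,hi,z in(("red",(0,180,90),(6,255,255),.136),("red2",(174,180,90),(180,255,255),.136),("green",(45,120,80),(70,255,255),.09)):
        mm=mask(s,lo,hi); mm[:, :100]=0; mm[:150]=0; mm[:,540:]=0
        if not mm.any(): continue
        m,st=big(mm);P=unproj(s,np.argwhere(m)[:,::-1],z)[:,:2].astype(np.float32); print(nm,st,P.mean(0),cv2.minAreaRect(P),cv2.fitLine(P,cv2.DIST_L2,0,.01,.01).ravel())
s=manip.snapshot("top")
a=cv2.resize(s["img"][150:300,100:300],None,fx=3,fy=3,interpolation=cv2.INTER_CUBIC);b=cv2.resize(s["img"][200:300,330:480],None,fx=3,fy=3)
c=np.zeros((450,600,3),np.uint8);c[:]=a;cv2.imwrite("pics/tap.png",c[:,:,::-1])
E
```

```text
top
disc [301, 191, 59, 59, 2780] ((0.5313084125518799, -0.09059467911720276), 0.09059663861989975) [ 0.5305 -0.0906 -0.    ]
pan 0.84 [367.1, 208.9, 47.3, 51.6] 1481 circ [ 0.4845 -0.2651] 0.0703 rect ((0.48487547039985657, -0.2658054232597351), (0.1354370415210724, 0.138504296541214), 44.5597038269043)
crucible 0.76 [382.5, 227.1, 21.4, 20.3] 250 circ [ 0.4809 -0.2657] 0.0258 rect ((0.48109471797943115, -0.26721474528312683), (0.04767078533768654, 0.048831067979335785), 44.358516693115234)
crucible 0.71 [436.9, 236.9, 22.1, 19.0] 294 circ [ 0.4519 -0.4182] 0.0302 rect ((0.45297572016716003, -0.4183766841888428), (0.045088671147823334, 0.05981174483895302), 0.048612698912620544)
gas_grip 0.57 [122.4, 206.9, 48.2, 19.8] 368 circ [0.5303 0.4093] 0.067 rect ((0.5313214659690857, 0.4095231890678406), (0.02970048598945141, 0.13354548811912537), 11.177281379699707)
pointer 0.74 [162.5, 209.0, 12.0, 59.3] 178 circ [0.4712 0.3626] 0.0799 rect ((0.47138264775276184, 0.36451441049575806), (0.017750989645719528, 0.15959902107715607), 84.1777114868164)
red [124, 217, 35, 9, 48] [0.5191388  0.42
[... 1292 characters left out ...]
t ((0.5374962091445923, 0.409687340259552), (0.04978552833199501, 0.13437217473983765), 20.13068199157715)
pointer 0.52 [444.9, 218.7, 30.2, 43.0] 105 circ [0.4754 0.3667] 0.0853 rect ((0.475344181060791, 0.36430880427360535), (0.027330802753567696, 0.17037265002727509), 89.24686431884766)
red [449, 235, 59, 24, 605] [0.5394595  0.41151845] ((0.5425440073013306, 0.41111481189727783), (0.05238060653209686, 0.13169194757938385), 9.74283218383789) [ 0.2956241  -0.9553043   0.53945935  0.41151845]
green [466, 218, 10, 11, 43] [0.4076104 0.3702932] ((0.407966285943985, 0.3704555630683899), (0.01853286288678646, 0.038180746138095856), 85.4367446899414) [0.9996022  0.02820275 0.40761033 0.37029323]
```

View pics/tap.png

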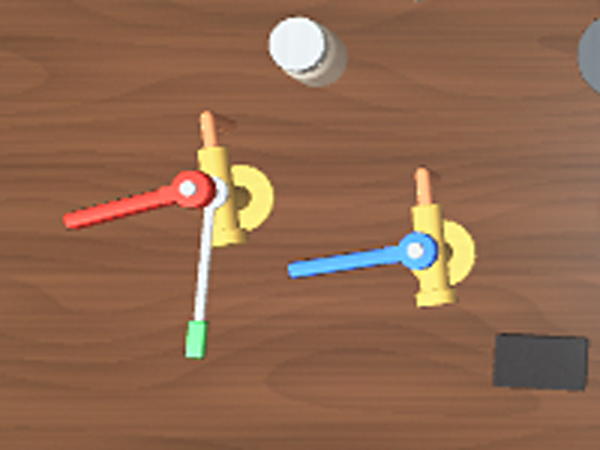

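List: white crucible in the pan at (393,236), and turquoise look-alikes at (352,281), (394,286) and (448,246), which I leave. The red tap's hub is at (163,213), its green tip at (165,263). The blue tap's hub is at (238,233), also left.

Request:
servo_tool(
  commands=[0.06,-0.026,0,0,0,0,1,0.06,-0.026,0,0,0,0,1,0.06,-0.026,0,0,0,0,1,0.06,-0.026,0,0,0,0,1,0.06,-0.026,0,0,0,0,1,0.06,-0.026,0,0,0,0,1,0.06,-0.026,0,0,0,0,1,0.06,-0.026,0,0,0,0,1,0.06,-0.026,0,0,0,0,1,0.06,-0.026,0,0,0,0,1],
)

```text
t: 2.68
tcp_pos: [0.4652, -0.3444, 0.2315]
tool_rot: [0.981, 0.192, 0.0, 0.0]
force: [-0.2, -0.2, 0.2]
finger_gap: 0.999
gripper_force: 0.0
```

Request:
servo_tool(
  commands=[0,0,0,0,0,-0.0163,1,0,0,0,0,0,-0.0163,1,0,0,0,0,0,-0.0163,1,0,0,0,0,0,-0.0163,1,0,0,0,0,0,-0.0163,1,0,0,0,0,0,-0.0163,1,0,0,0,0,0,-0.0163,1,0,0,0,0,0,-0.0163,1,0,0,0,0,0,-0.0163,1,0,0,0,0,0,0,1],
)

```text
t: 3.52
tcp_pos: [0.4643, -0.3457, 0.2314]
tool_rot: [0.793, 0.609, 0.0, 0.0]
force: [0.3, -0.1, 0.0]
finger_gap: 0.998
gripper_force: 0.0
```

```bash
cat >> m.py <<'E'
from scipy.spatial.transform import Rotation as R
def delta(x,y,z,phi):
    st=manip.sense(); r=R.from_quat(st["tool_rot"]); d=r.inv().apply(np.array([x,y,z])-st["tcp_pos"])
    X=r.apply([1,0,0]); ph=np.degrees(np.arctan2(X[1],X[0])); dp=(phi-ph+180)%360-180
    print("t",st["t"],"tcp",st["tcp_pos"].round(4),"phi",round(ph,2),"tilt",r.apply([0,0,1]).round(3),"q6",st["q"].round(2),"| share d",(d/.5).round(4),"rz",round(-dp/360,4),"F",st["force"].round(1))
E
python3 - <<'E'
from m import *
delta(.4625,-.3476,.003,75)
s=manip.snapshot("wrist");save(s,"w1.png")
s=manip.snapshot("top")
# tap points
for nm,uv,z in(("hubtop",(163.3,212.7),.14),("strip root",(171.7,213.5),.086),("strip end",(166.3,257),.086),("green",(165.3,263.2),.09),("handle tip",(123,223.7),.136),("handle mid",(141,219),.136)): print(nm,unproj(s,uv,z).round(4))
E
```

```text
t 3.5167 tcp [ 0.4643 -0.3457  0.2314] phi 75.02 tilt [ 0. -0. -1.] q6 [-0.83  0.47  1.55 -0.    1.13 -0.57] | share d [-0.0045 -0.0025  0.4568] rz 0.0 F [ 0.3 -0.1  0. ]
hubtop [[0.5415 0.3607 0.14  ]]
strip root [[0.5433 0.3582 0.086 ]]
strip end [[0.4222 0.3681 0.086 ]]
green [[0.4054 0.3686 0.09  ]]
handle tip [[0.5123 0.4687 0.136 ]]
handle mid [[0.5249 0.4212 0.136 ]]
```

View pics/w1.png

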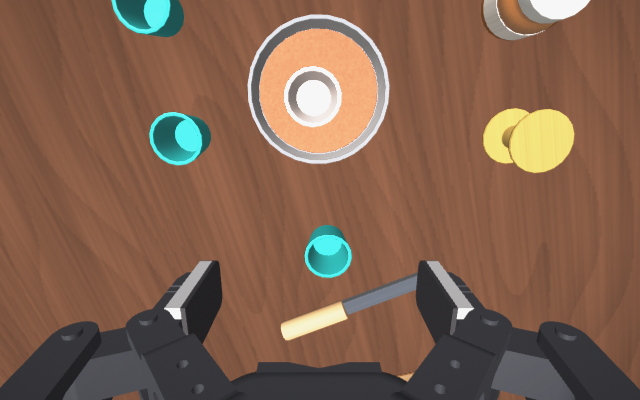

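Run:
```python
from m import *
s=manip.snapshot("wrist")
print(proj(s,[[.4625,-.3476,.003],[.4625,-.3476,.045]]))
print("pan",unproj(s,(318.5,89),.03),unproj(s,[(248,89),(388,89)],.03), "cruc",unproj(s,(313,97),.065))
print("cup",unproj(s,[(328,255),(328,232),(176,138),(205,135)],.045),"spool",unproj(s,[(542,141),(508,148)],.058))
```

```text
[[316.30057372 173.61269453]
 [316.05899871 181.95004382]]
pan [[ 0.48829875 -0.26172626  0.03      ]] [[ 0.42175196 -0.24373044  0.03      ]
 [ 0.55392088 -0.27947204  0.03      ]] cruc [[ 0.48147042 -0.26827575  0.065     ]]
cup [[ 0.45367019 -0.42906277  0.045     ]
 [ 0.46042221 -0.40326713  0.045     ]
 [ 0.34235566 -0.26967146  0.045     ]
 [ 0.37063694 -0.27434599  0.045     ]] spool [[ 0.67844547 -0.36216367  0.058     ]
 [ 0.64695141 -0.3604101   0.058     ]]
```

Request:
servo_tool(
  commands=[-0.0045,-0.0025,0.04,0,0,0,1,0,0,0.05,0,0,0,1,0,0,0.06,0,0,0,1,0,0,0.06,0,0,0,1,0,0,0.06,0,0,0,1,0,0,0.06,0,0,0,1,0,0,0.05,0,0,0,1,0,0,0.04,0,0,0,1,0,0,0.02,0,0,0,1,0,0,0.01,0,0,0,1,0,0,0.004,0,0,0,1,0,0,0,0,0,0,1],
)

```text
t: 4.67
tcp_pos: [0.4629, -0.348, 0.0048]
tool_rot: [0.794, 0.608, 0.0, 0.001]
force: [-0.2, -0.4, -0.1]
finger_gap: 1.0
gripper_force: 0.0
```

Run:
```python
from m import *
delta(.4625,-.3476,.003,75)
s=manip.snapshot("wrist");save(s,"w2.png")
```

```text
t 4.6667 tcp [ 0.4629 -0.348   0.0048] phi 74.89 tilt [ 0.001 -0.001 -1.   ] q6 [-0.84  0.8   1.69 -0.    0.65 -0.57] | share d [ 0.0005 -0.0009  0.0036] rz -0.0003 F [-0.2 -0.4 -0.1]
```

View pics/w2.png

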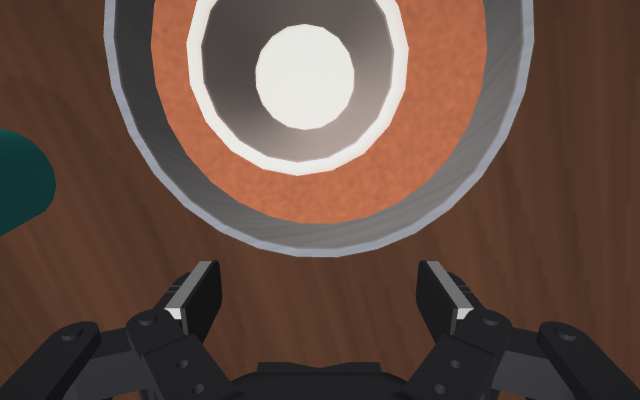

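Request:
servo_tool(
  commands=[0.006,0,0,0,0,0,1,0.006,0,0,0,0,0,1,0.006,0,0,0,0,0,1,0.006,0,0,0,0,0,1,0.006,0,0,0,0,0,1,0.006,0,0,0,0,0,1,0.006,0,0,0,0,0,1,0.006,0,0,0,0,0,1,0.006,0,0,0,0,0,1,0.006,0,0,0,0,0,1,0.006,0,0,0,0,0,1,0.006,0,0,0,0,0,1],
)

```text
t: 5.72
tcp_pos: [0.4722, -0.3137, 0.0045]
tool_rot: [0.794, 0.608, -0.0, 0.001]
force: [-0.5, -5.7, -0.3]
finger_gap: 0.997
gripper_force: 2.3
```

Request:
servo_tool(
  commands=[0.007,0,0,0,0,0,1,0.008,0,0,0,0,0,1,0.008,0,0,0,0,0,1,0.008,0,0,0,0,0,1,0.008,0,0,0,0,0,1,0.008,0,0,0,0,0,1,0.008,0,0,0,0,0,1,0.008,0,0,0,0,0,1,0.007,0,0,0,0,0,1,0.006,0,0,0,0,0,1,0.004,0,0,0,0,0,1,0.002,0,0,0,0,0,1],
)

```text
t: 6.72
tcp_pos: [0.4827, -0.2736, 0.0045]
tool_rot: [0.794, 0.608, -0.0, 0.001]
force: [-1.3, -5.7, -0.0]
finger_gap: 0.997
gripper_force: 2.4
```

```bash
cat > pan.py <<'E'
from m import *
import sys
D=np.array([.5307,-.0906])
st=manip.sense(); u=np.array([np.cos(np.radians(75)),np.sin(np.radians(75))])
s=manip.snapshot("wrist");save(s,sys.argv[1]); 
m=mask(s,(5,60,100),(14,200,255)); 
t=manip.snapshot("top")
for q,z in(("pan",.03),("crucible",.065)):
    for r in manip.silhouettes(t,q)[:1]:
        P=unproj(t,np.argwhere(r["pixels"])[:,::-1],z)[:,:2].astype(np.float32); c,rad=cv2.minEnclosingCircle(P)
        print(q,round(r["conf"],2),np.round(c,4),round(rad,4),"mean",P.mean(0),"to disc",(D-c).round(4))
save(t,"top_"+sys.argv[1])
c=np.array(c);o=st["tcp_pos"][:2]
print("along tcp->disc",(D-o)@u,"lateral",(D-o)@[u[1],-u[0]]);delta(.5307-.067*u[0],-.0906-.067*u[1],.005,75)
E
python3 pan.py w3.png
```

```text
pan 0.75 [ 0.6423 -0.0176] 0.1949 mean [ 0.60544246 -0.04906898] to disc [-0.1116 -0.073 ]
crucible 0.61 [0.4807 0.2255] 0.0691 mean [0.48149553 0.21787445] to disc [ 0.05   -0.3161]
along tcp->disc 0.1891561302981754 lateral -0.0010124609588162761
t 6.9167 tcp [ 0.4827 -0.2734  0.0044] phi 74.91 tilt [ 0. -0. -1.] q6 [-0.72  0.79  1.75  0.    0.6  -0.45] | share d [ 0.244  -0.0022 -0.0012] rz -0.0002 F [ 0.6 -4.6 -0.3]
```

View pics/w3.png

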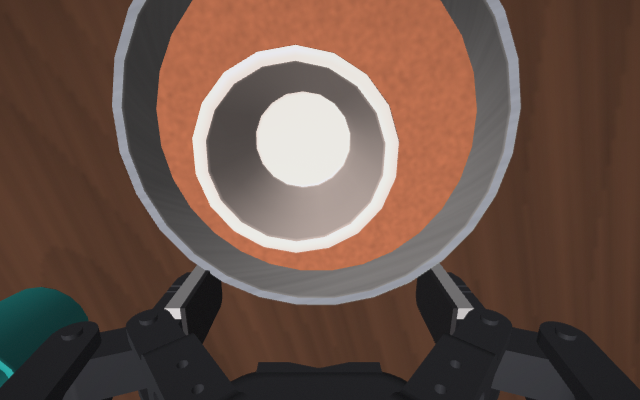

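Run:
```python
from m import *
s=manip.snapshot("wrist")
L=unproj(s,[(113,105),(520,100),(316,304),(128,180),(505,180)],.03)[:,:2]
A=np.c_[2*L,np.ones(5)];x=np.linalg.lstsq(A,(L**2).sum(1),rcond=None)[0]
print("pan",x[:2],"r",np.sqrt(x[2]+x[:2]@x[:2]),"cruc rim",unproj(s,[(295.5,148)],.065),"bottom",unproj(s,[(303,140)],.024),"tcp",manip.sense()["tcp_pos"])
```

```text
pan [ 0.49999167 -0.21067237] r 0.06944437068171816 cruc rim [[ 0.4946455  -0.21128804  0.065     ]] bottom [[ 0.49407008 -0.2135059   0.024     ]] tcp [ 0.48268762 -0.27343327  0.00441711]
```

Request:
servo_tool(
  commands=[0.003,0,0,0,0,0,1,0.006,-0.0002,0,0,0,0,1,0.008,-0.0002,0,0,0,0,1,0.01,-0.0002,0,0,0,0,1,0.01,-0.0002,0,0,0,0,1,0.01,-0.0002,0,0,0,0,1,0.01,-0.0002,0,0,0,0,1,0.01,-0.0002,0,0,0,0,1,0.01,-0.0002,0,0,0,0,1,0.01,-0.0002,0,0,0,0,1,0.01,0,0,0,0,0,1,0.01,0,0,0,0,0,1],
)

```text
t: 7.97
tcp_pos: [0.4955, -0.2215, 0.0044]
tool_rot: [0.794, 0.608, -0.0, 0.0]
force: [-2.2, -4.4, 1.7]
finger_gap: 0.996
gripper_force: 2.7
```

Request:
servo_tool(
  commands=[0.01,0,0,0,0,0,1,0.01,0,0,0,0,0,1,0.01,0,0,0,0,0,1,0.01,0,0,0,0,0,1,0.01,0,0,0,0,0,1,0.01,0,0,0,0,0,1,0.01,0,0,0,0,0,1,0.01,0,0,0,0,0,1,0.01,0,0,0,0,0,1,0.008,0,0,0,0,0,1,0.006,0,0,0,0,0,1,0.004,0,0,0,0,0,1],
)

```text
t: 8.97
tcp_pos: [0.5092, -0.169, 0.0044]
tool_rot: [0.794, 0.608, -0.0, -0.0]
force: [-2.0, -5.0, 1.5]
finger_gap: 1.003
gripper_force: 2.8
```

Run:
```python
from m import *
u=np.array([np.cos(np.radians(75)),np.sin(np.radians(75))])
delta(.5307-.065*u[0],-.0906-.065*u[1],.005,75)
```

```text
t 8.9667 tcp [ 0.5092 -0.169   0.0044] phi 74.94 tilt [-0.001 -0.    -1.   ] q6 [-0.53  0.78  1.8  -0.    0.56 -0.27] | share d [ 0.0327  0.0008 -0.0013] rz -0.0002 F [-2.  -5.   1.5]
```

Request:
servo_tool(
  commands=[0.004,0,0,0,0,0,1,0.005,0,0,0,0,0,1,0.006,0,0,0,0,0,1,0.006,0,0,0,0,0,1,0.005,0,0,0,0,0,1,0.003,0,0,0,0,0,1,0.001,0,0,0,0,0,1,0,0,0,0,0,0,1],
)

```text
t: 9.63
tcp_pos: [0.513, -0.1546, 0.0044]
tool_rot: [0.794, 0.608, -0.0, -0.0]
force: [-1.0, -4.1, 1.5]
finger_gap: 0.999
gripper_force: 2.5
```

Run:
```python
from m import *
u=np.array([np.cos(np.radians(75)),np.sin(np.radians(75))])
delta(.5307-.065*u[0],-.0906-.065*u[1],.005,75)
s=manip.snapshot("wrist");save(s,"w4.png")
```

```text
t 9.6333 tcp [ 0.513  -0.1546  0.0044] phi 74.93 tilt [-0.001  0.    -1.   ] q6 [-0.5   0.78  1.8  -0.    0.56 -0.24] | share d [ 0.0028  0.001  -0.0013] rz -0.0002 F [-1.  -4.1  1.5]
```

View pics/w4.png

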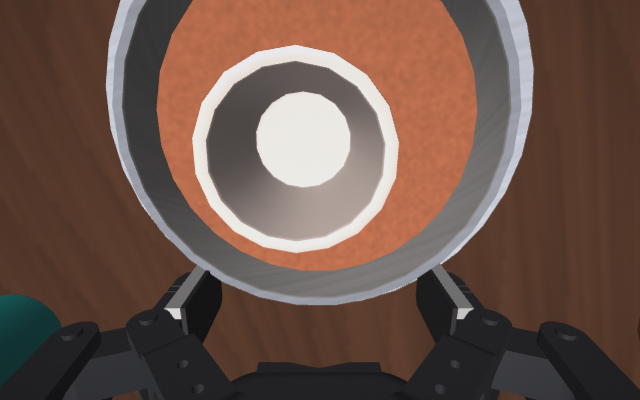

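Request:
servo_tool(
  commands=[-0.01,0,0,0,0,0,1,-0.02,0,0,0,0,0,1,-0.03,0,0,0,0,0,1,-0.04,0,-0.02,0,0,0,1,-0.02,0,-0.05,0,0,0,1,0,0,-0.07,0,0,0,1,0,0,-0.07,0,0,0,1,0,0,-0.07,0,0,0,1,0,0,-0.07,0,0,0,1,0,0,-0.07,0,0,0,1,0,0,-0.05,0,0,0,1,0,0,0,0,0,0,1],
)

```text
t: 10.68
tcp_pos: [0.5, -0.2141, 0.2447]
tool_rot: [0.794, 0.608, 0.002, 0.005]
force: [0.2, -0.2, -0.4]
finger_gap: 1.001
gripper_force: 0.0
```

Run:
```python
from m import *
delta(.5,.4,.25,75)
s=manip.snapshot("wrist");save(s,"w5.png")
```

```text
t 10.6833 tcp [ 0.5    -0.2141  0.2447] phi 74.91 tilt [ 0.009 -0.005 -1.   ] q6 [-0.61  0.4   1.63  0.    1.11 -0.35] | share d [ 1.1859 -0.3197 -0.0166] rz -0.0003 F [ 0.2 -0.2 -0.4]
```

View pics/w5.png

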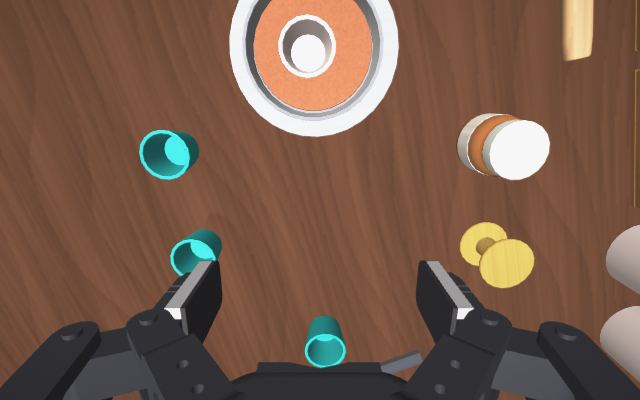

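Request:
servo_tool(
  commands=[0,0,-0.06,0,0,0,1,0.03,-0.008,-0.05,0,0,0,1,0.066,-0.016,0,0,0,0,1,0.066,-0.016,0,0,0,0,1,0.066,-0.016,0,0,0,0,1,0.066,-0.016,0,0,0,0,1,0.066,-0.016,0,0,0,0,1,0.066,-0.016,0,0,0,0,1,0.066,-0.016,0,0,0,0,1,0.066,-0.016,0,0,0,0,1,0.066,-0.016,0,0,0,0,1,0.066,-0.016,0,0,0,0,1],
)

```text
t: 11.73
tcp_pos: [0.5047, 0.1438, 0.292]
tool_rot: [0.794, 0.608, -0.002, -0.002]
force: [0.8, 0.5, -0.1]
finger_gap: 1.003
gripper_force: 0.0
```

Request:
servo_tool(
  commands=[0.066,-0.016,0,0,0,0,1,0.066,-0.016,0,0,0,0,1,0.066,-0.016,0,0,0,0,1,0.066,-0.016,0,0,0,0,1,0.066,-0.016,0,0,0,0,1,0.066,-0.016,0,0,0,0,1,0.066,-0.016,0,0,0,0,1,0.066,-0.016,0,0,0,0,1,0.04,-0.01,0,0,0,0,1,0.01,0,0,0,0,0,1,0,0,0,0,0,0,1],
)

```text
t: 12.65
tcp_pos: [0.5139, 0.4399, 0.2913]
tool_rot: [0.793, 0.609, -0.003, -0.0]
force: [0.0, -0.5, -0.2]
finger_gap: 0.997
gripper_force: 0.0
```

Request:
servo_tool(
  commands=[0,0,0,0,0,-0.0165,1,0,0,0,0,0,-0.0165,1,0,0,0,0,0,-0.0165,1,0,0,0,0,0,-0.0165,1,0,0,0,0,0,-0.0165,1,0,0,0,0,0,0,1],
)

```text
t: 13.15
tcp_pos: [0.515, 0.437, 0.2932]
tool_rot: [0.611, 0.791, -0.002, -0.0]
force: [0.3, -0.5, 0.3]
finger_gap: 0.999
gripper_force: 0.0
```

Run:
```python
from m import *
delta(.5199,.441,.106,105)
s=manip.snapshot("wrist");save(s,"w6.png")
t=manip.snapshot("top");save(t,"top6.png")
d=mask(t,(0,0,225),(180,25,255))
roi=np.zeros_like(d);roi[180:258,290:368]=255
P=unproj(t,np.argwhere((d&roi)>0)[:,::-1],0)[:,:2].astype(np.float32);print("disc",cv2.minEnclosingCircle(P))
for q,z in(("pan",.03),("crucible",.065)):
    for r in manip.silhouettes(t,q)[:2]:
        P=unproj(t,np.argwhere(r["pixels"])[:,::-1],z)[:,:2].astype(np.float32); print(q,r["conf"],cv2.minEnclosingCircle(P))
c=np.zeros((480,780,3),np.uint8)
c[:400,:640]=s["img"]; c[300:480,520:780]=cv2.resize(t["img"][170:260,270:400],None,fx=2,fy=2)
cv2.imwrite("pics/c6.png",c[:,:,::-1])
```

```text
t 13.15 tcp [0.515  0.437  0.2932] phi 104.6 tilt [-0.003 -0.002 -1.   ] q6 [ 0.54  0.54  1.22 -0.    1.38  0.28] | share d [0.0059 0.0128 0.3743] rz -0.0011 F [ 0.3 -0.5  0.3]
disc ((0.5312836170196533, -0.09080925583839417), 0.09069813042879105)
pan 0.15 ((0.6939500570297241, -0.23542502522468567), 0.038345057517290115)
crucible 0.83 ((0.4533262848854065, -0.4196770489215851), 0.029104160144925117)
crucible 0.76 ((0.34181511402130127, -0.26296597719192505), 0.028815822675824165)
```

View pics/c6.png

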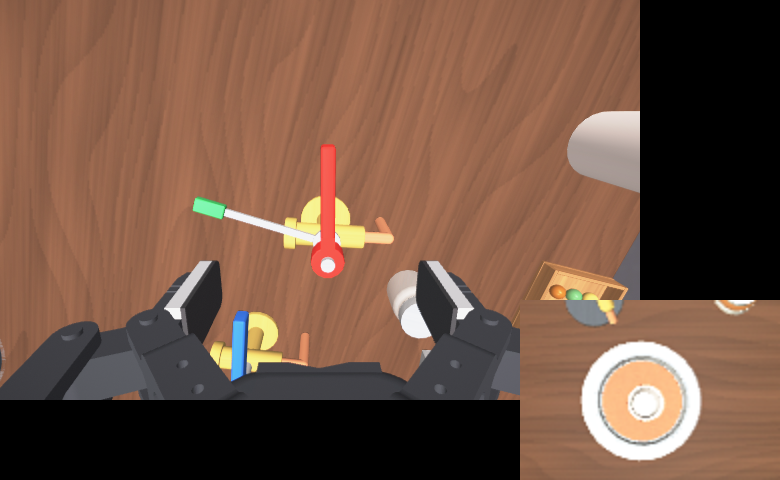

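```bash
cat > tap.py <<'E'
from m import *
s=manip.snapshot("wrist")
def line(m,z):
    P=unproj(s,np.argwhere(m)[:,::-1],z)[:,:2].astype(np.float32)
    return P
def ends(m,z):
    P=line(m,z);l=cv2.fitLine(P,cv2.DIST_L2,0,.01,.01).ravel();t=(P-l[2:])@l[:2];return l,P[t.argmin()],P[t.argmax()],P.mean(0)
red,_=big(mask(s,(0,150,80),(5,255,255))|mask(s,(175,150,80),(180,255,255)))
g,_=big(mask(s,(60,120,80),(78,255,255))); gg=mask(s,(50,120,80),(80,255,255)); g,_=big(gg)
print("red",*[a.round(4) for a in ends(red,.136)]);print("green",*[a.round(4) for a in ends(g,.09)], g.sum())
# tip half of the bar only
P=line(red,.136); t=P@np.array([0,1])
E
python3 - <<'E'
exec(open('tap.py').read())
print("hub",unproj(s,(327.5,265),.141).round(4),"tip",unproj(s,[(328,146)],.136).round(4),"bar",unproj(s,(328,200),.136).round(4),"strip",unproj(s,[(226,212.5),(316,240)],.086).round(4),"blue tip",unproj(s,(241,313),.136).round(4),proj(s,[[.5425,.359,.141]]))
E
```

```text
red [ 0.2572 -0.9664  0.5314  0.4103] [0.5098 0.4756] [0.5515 0.3487] [0.5314 0.4103]
green [ 0.9999 -0.0125  0.4093  0.3723] [0.3919 0.3665] [0.4265 0.3779] [0.4093 0.3723] 462
hub [[0.5445 0.3645 0.141 ]] tip [[0.5153 0.4761 0.136 ]] bar [[0.5283 0.4274 0.136 ]] strip [[0.4276 0.3715 0.086 ]
 [0.5324 0.3647 0.086 ]] blue tip [[0.4721 0.2857 0.136 ]] [[324.04531222 269.45828644]]
```

Request:
servo_tool(
  commands=[0.004,0.006,0.03,0,0,-0.001,1,0.004,0.005,0.05,0,0,0,1,0.003,0.005,0.06,0,0,0,1,0,0,0.06,0,0,0,1,0,0,0.06,0,0,0,1,0,0,0.05,0,0,0,1,0,0,0.04,0,0,0,1,0,0,0.02,0,0,0,1,0,0,0,0,0,0,1,0,0,0,0,0,0,1],
)

```text
t: 14.23
tcp_pos: [0.5217, 0.4468, 0.1094]
tool_rot: [0.609, 0.793, -0.0, -0.0]
force: [0.8, -0.1, -0.4]
finger_gap: 1.001
gripper_force: 0.0
```

Run:
```python
exec(open('tap.py').read())
delta(.5215,.4445,.106,105)
save(s,"w7.png"); st=manip.sense()
print(proj(s,[st["tcp_pos"]+[0,0,.03]]))
r=R.from_quat(st["tool_rot"])
a=np.argwhere(red)
for row in range(30,330,50):
    c=a[a[:,0]==row,1]
    if len(c): 
        w=unproj(s,[(c.min(),row),(c.max(),row)],.136); print(row,c.min(),c.max(),r.inv().apply(w-st["tcp_pos"]).round(4).tolist())
```

```text
red [ 0.259  -0.9659  0.5211  0.4492] [0.5165 0.4811] [0.5341 0.4142] [0.5211 0.4492]
green [0.9946 0.1037 0.4095 0.3759] [0.3922 0.3664] [0.4287 0.3837] [0.4095 0.3759] 1648
t 14.2833 tcp [0.5223 0.4473 0.1105] phi 104.96 tilt [ 0.002  0.001 -1.   ] q6 [ 0.55  0.75  1.36 -0.    1.03  0.28] | share d [-0.0049 -0.0031  0.0091] rz -0.0001 F [ 0.2 -0.5  0.7]
[[317.44283135 301.45000231]]
230 298 333 [[0.0276, -0.0072, -0.0255], [0.0276, 0.0058, -0.0254]]
280 299 332 [[0.0066, -0.0072, -0.0255], [0.0067, 0.0057, -0.0254]]
```

View pics/w7.png

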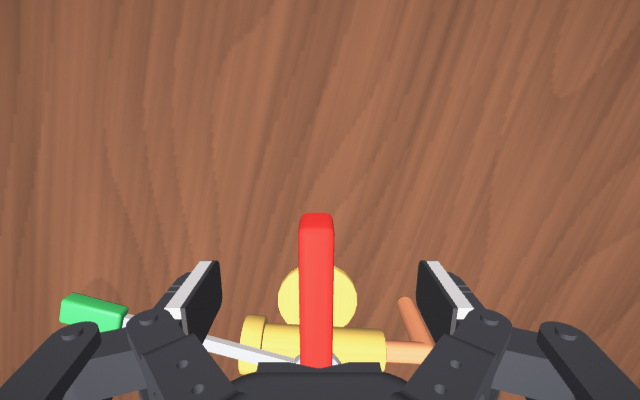

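Request:
servo_tool(
  commands=[0,-0.001,0.005,0,0,0,1,0,0,0.004,0,0,0,-1,0,0,0,0,0,0,-1,0,0,0,0,0,0,-1,0,0,0,0,0,0,-1,0,0,0,0,0,0,-1,0,0,0,0,0,0,-1,0,0,0,0,0,0,-1,0,0,0,0,0,0,-1,0,0,0,0,0,0,-1],
  force=25,
)

```text
t: 15.12
tcp_pos: [0.5209, 0.4466, 0.105]
tool_rot: [0.609, 0.793, 0.0, -0.0]
force: [-1.1, -0.1, 1.8]
finger_gap: 0.161
gripper_force: 28.5
```

Request:
servo_tool(
  commands=[-0.0001,-0.0045,0,0,0,-0.0042,-1,-0.0002,-0.009,0,0,0,-0.0083,-1,-0.0002,-0.009,0,0,0,-0.0083,-1,-0.0002,-0.009,0,0,0,-0.0083,-1,-0.0002,-0.009,0,0,0,-0.0083,-1,-0.0002,-0.009,0,0,0,-0.0083,-1,-0.0002,-0.009,0,0,0,-0.0083,-1,-0.0002,-0.009,0,0,0,-0.0083,-1,-0.0002,-0.009,0,0,0,-0.0083,-1,-0.0002,-0.009,0,0,0,-0.0083,-1,-0.0002,-0.009,0,0,0,-0.0083,-1,-0.0001,-0.0045,0,0,0,-0.0042,-1],
)

```text
t: 16.12
tcp_pos: [0.4789, 0.4213, 0.1051]
tool_rot: [0.359, 0.934, 0.0, -0.0]
force: [0.3, 0.5, 1.8]
finger_gap: 0.156
gripper_force: 28.4
```

Run:
```python
exec(open('tap.py').read())
a=np.radians(138);delta(.5433+.086*np.cos(a),.364+.086*np.sin(a),.106,138)
st=manip.sense();r=R.from_quat(st["tool_rot"]);print("tool F",r.inv().apply(st["force"]).round(1),"M",st["ft_torque"].round(2),st["finger_gap"])
q=r.inv().apply
rr=np.argwhere(red);print("tip row",rr[:,0].min(), q(unproj(s,(rr[rr[:,0]==rr[:,0].min(),1].mean(),rr[:,0].min()),.136)-st["tcp_pos"]).round(4))
```

```text
red [ 0.7408 -0.6718  0.4767  0.4245] [0.4565 0.4476] [0.5012 0.3993] [0.4767 0.4245]
green [ 0.9987 -0.0509  0.408   0.3733] [0.3915 0.3689] [0.4251 0.3756] [0.408  0.3733] 2398
t 16.1667 tcp [0.4787 0.421  0.1051] phi 138.0 tilt [-0.  0. -1.] q6 [ 0.55  0.7   1.5   0.    0.94 -0.29] | share d [-0.0003  0.0016 -0.0019] rz -0.0 F [-1.7 -0.2  2.6]
tool F [ 1.1 -1.2 -2.6] M [-0.05  0.2  -0.08] 0.15948988467642433
tip row 216 [[ 0.0343  0.0011 -0.0309]]
```

Request:
servo_tool(
  commands=[-0.0001,-0.0045,0,0,0,-0.0042,-1,-0.0003,-0.0099,0,0,0,-0.0092,-1,-0.0003,-0.0099,0,0,0,-0.0092,-1,-0.0003,-0.0099,0,0,0,-0.0092,-1,-0.0003,-0.0099,0,0,0,-0.0092,-1,-0.0003,-0.0099,0,0,0,-0.0092,-1,-0.0003,-0.0099,0,0,0,-0.0092,-1,-0.0003,-0.0099,0,0,0,-0.0092,-1,-0.0003,-0.0099,0,0,0,-0.0092,-1,-0.0003,-0.0099,0,0,0,-0.0092,-1,-0.0003,-0.0099,0,0,0,-0.0092,-1,-0.0001,-0.0045,0,0,0,-0.0042,-1],
)

```text
t: 17.17
tcp_pos: [0.4569, 0.3725, 0.105]
tool_rot: [0.052, 0.999, 0.0, -0.001]
force: [-2.9, 0.8, 3.0]
finger_gap: 0.159
gripper_force: 28.5
```

```bash
cat > ang.py <<'E'
exec(open('tap.py').read())
delta(.4577,.369,.106,176)
st=manip.sense();r=R.from_quat(st["tool_rot"]);q=r.inv().apply
print("tool F",q(st["force"]).round(1))
def mid(m,z):
    o=[]
    A=np.argwhere(m)
    for row in np.unique(A[:,0])[2:-2]:
        c=A[A[:,0]==row,1]; o.append([(c.min()+c.max())/2,row])
    return q(unproj(s,o,z)-st["tcp_pos"])[:,:2]
for n,m,z in(("red",red,.136),("green",g,.09)):
    M=mid(m,z); print(n,M[0].round(4),M[-1].round(4),M.mean(0).round(4))
E
python3 ang.py
```

```text
red [ 0.9942 -0.1077  0.4536  0.3731] [0.4235 0.3798] [0.488  0.3672] [0.4536 0.3731]
green [ 0.9986 -0.0527  0.4071  0.3707] [0.3906 0.3672] [0.4242 0.3699] [0.4071 0.3707] 2292
t 17.2167 tcp [0.4568 0.3722 0.105 ] phi 174.1 tilt [-0.002 -0.    -1.   ] q6 [ 0.49  0.65  1.63  0.    0.87 -0.97] | share d [-0.0024 -0.0061 -0.002 ] rz -0.0053 F [-2.6 -0.8  4.2]
tool F [ 2.5 -1.  -4.2]
red [0.0332 0.0008] [-0.0305  0.0005] [0.0029 0.0006]
green [ 0.0649 -0.0069] [ 0.0332 -0.0059] [ 0.0493 -0.0066]
```

Request:
servo_tool(
  commands=[0,-0.0039,0,0,0,-0.0036,-1,0,-0.0039,0,0,0,-0.0036,-1,0,0,0,0,0,0,-1,0,0,0,0,0,0,-1],
)

```text
t: 17.55
tcp_pos: [0.4566, 0.3685, 0.105]
tool_rot: [0.03, 1.0, -0.001, -0.001]
force: [-2.3, -0.3, 4.6]
finger_gap: 0.156
gripper_force: 28.8
```

```bash
python3 ang.py
python3 - <<'E'
from m import *
s=manip.snapshot("wrist");save(s,"w8.png")
E
```

```text
red [ 0.9981 -0.0611  0.4531  0.369 ] [0.4229 0.3744] [0.4879 0.3646] [0.4531 0.369 ]
green [ 0.9996 -0.0279  0.4075  0.3706] [0.3909 0.3653] [0.4242 0.3766] [0.4075 0.3706] 2241
t 17.6 tcp [0.4566 0.3685 0.105 ] phi 176.59 tilt [-0.001 -0.001 -1.   ] q6 [ 0.49  0.65  1.63 -0.    0.86 -1.02] | share d [-0.0022  0.0011 -0.0021] rz 0.0016 F [-4.5 -0.9  5.5]
tool F [ 4.5 -1.1 -5.5]
red [0.0333 0.0001] [-0.0304  0.0002] [0.0029 0.0002]
green [ 0.0645 -0.0009] [ 0.0337 -0.0006] [ 0.0494 -0.0007]
```

View pics/w8.png

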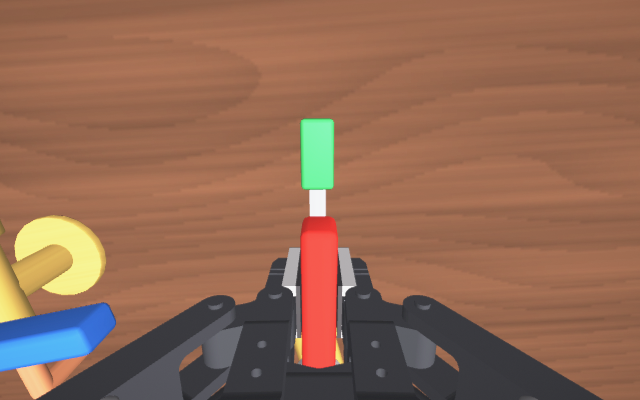

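Request:
servo_tool(
  commands=[0,-0.0009,0,0,0,-0.0008,-1,0,0,0,0,0,0,-1,0,0,0,0,0,0,-0.3,0,0,0,0,0,0,-0.3,0,0,0,0,0,0,-0.3,0,0,0,0,0,0,-0.3,0,0,-0.02,0,0,0,-0.3,0,0,-0.04,0,0,0,-0.3,0,0,-0.05,0,0,0,-0.3,0,0,-0.05,0,0,0,-0.3,0,0,-0.04,0,0,0,-0.3,0,0,0,0,0,0,-0.3],
)

```text
t: 18.65
tcp_pos: [0.4601, 0.3699, 0.2102]
tool_rot: [0.027, 1.0, 0.003, 0.005]
force: [0.4, -0.0, 0.3]
finger_gap: 0.352
gripper_force: 0.0
```

```bash
python3 ang.py
python3 - <<'E'
from m import *
s=manip.snapshot("wrist")
t=manip.snapshot("scene");c=np.zeros((400,780,3),np.uint8)
c[:,:380]=s["img"][:,130:510];c[:,380:]=cv2.resize(t["img"][140:280,240:380],(400,400))
cv2.imwrite("pics/c9.png",c[:,:,::-1])
E
```

```text
red [ 0.998  -0.0632  0.4939  0.3664] [0.4262 0.3745] [0.5591 0.3579] [0.4939 0.3664]
green [ 0.9985 -0.0554  0.4073  0.3706] [0.392  0.3784] [0.4237 0.3636] [0.4073 0.3706] 876
t 18.7 tcp [0.459  0.3693 0.208 ] phi 176.91 tilt [ 0.006  0.003 -1.   ] q6 [ 0.49  0.5   1.55 -0.    1.08 -1.03] | share d [ 0.0039 -0.0014  0.204 ] rz 0.0025 F [-0.6  0.7 -0.7]
tool F [0.6 0.7 0.7]
red [ 0.0322 -0.0007] [-0.0982 -0.0015] [-0.0295 -0.0012]
green [ 0.0667 -0.0017] [ 0.0373 -0.0017] [ 0.0521 -0.0019]
```

View pics/c9.png

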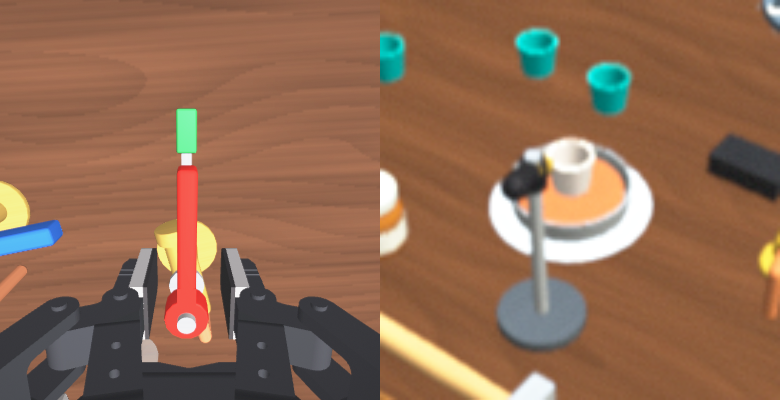

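```bash
python3 -c "
from station import manip
print(manip.sign_off())"
```

```text
the job is handed in; nothing more can be done
None
```

The pan, with the crucible still standing in it, sits wholly on the bright disc. I then turned the red handle to lie above the green-tipped pointer, within about half a degree by the wrist camera, let it go, and handed the job in at about 19 s.

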